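# Find the softest shock mount and push down its tag

## Task

Three sprung shock mounts that look alike stand in a row on the test rail. With the fingertips, gently press each round pad down by about a centimetre and let it come up again, one after the other from the robot's left to its right, to feel which spring is the softest. Then push the tag in front of the softest mount all the way down; leave the other two tags up, and do not pick up or shift the loose things lying about.

Things in the scene. Friction and masses are not known exactly. Their poses are not given: they have to be found in the camera images.
- rail: fixed aluminium plate on the bench, 170 (x) x 430 (y) x 12 mm; origin at the centre of its underside, y along the row towards the robot's left. It carries three look-alike shock mounts 140 mm apart: steel cups (68 mm across, rim 42 mm above the bench), each with a sprung round pad on top and its own tag nearer the robot. Which one is softest changes from start to start
- pad_left (a point): fixed point at the centre of the flat rubber top of the left mount's pad when it is up, seen from the robot: 68 mm above the bench, pad top 52 mm across. It slides straight down by up to 16 mm; a spring pushes it back. The three springs differ: 10 mm down, one pushes back with about 3 N, one 7 N, one 11 N; all begin to give at about 1 N
- tag_left_top (a point): centre of the flat top of the left mount's tag, an oblong aluminium head 24 mm (rail x) x 40 mm (rail y) x 6 mm on a flat stem, 75 mm from the pad's axis on the robot's side; its top is 56 to 58 mm above the bench at the start, 44 mm when fully down
- tag_left (a joint): how far the left tag is pushed down, m: 0 to 0.002 at the start (up), 0.014 fully down at its stop; it slides straight down against about 3 N of friction and stays where it is left
- pad_middle (a point): fixed point at the centre of the flat rubber top of the middle mount's pad when it is up, seen from the robot: 68 mm above the bench, pad top 52 mm across. It slides straight down by up to 16 mm; a spring pushes it back. The three springs differ: 10 mm down, one pushes back with about 3 N, one 7 N, one 11 N; all begin to give at about 1 N
- tag_middle_top (a point): centre of the flat top of the middle mount's tag, an oblong aluminium head 24 mm (rail x) x 40 mm (rail y) x 6 mm on a flat stem, 75 mm from the pad's axis on the robot's side; its top is 56 to 58 mm above the bench at the start, 44 mm when fully down
- tag_middle (a joint): how far the middle tag is pushed down, m: 0 to 0.002 at the start (up), 0.014 fully down at its stop; it slides straight down against about 3 N of friction and stays where it is left
- pad_right (a point): fixed point at the centre of the flat rubber top of the right mount's pad when it is up, seen from the robot: 68 mm above the bench, pad top 52 mm across. It slides straight down by up to 16 mm; a spring pushes it back. The three springs differ: 10 mm down, one pushes back with about 3 N, one 7 N, one 11 N; all begin to give at about 1 N
- tag_right_top (a point): centre of the flat top of the right mount's tag, an oblong aluminium head 24 mm (rail x) x 40 mm (rail y) x 6 mm on a flat stem, 75 mm from the pad's axis on the robot's side; its top is 56 to 58 mm above the bench at the start, 44 mm when fully down
- tag_right (a joint): how far the right tag is pushed down, m: 0 to 0.002 at the start (up), 0.014 fully down at its stop; it slides straight down against about 3 N of friction and stays where it is left
- tape_roll: loose roll of black tape, 58 mm across, 19 mm high, lying flat; bystander on the bench beside the rail; origin at its underside
- bolt_16: loose dark bolt, 76 mm long, 27 mm across the head, lying down; bystander on the bench beside the rail; origin at its underside
- nut_16: loose steel hexagon nut, 27 mm across, 13 mm high; bystander on the bench beside the rail; origin at its underside

How it is judged:
On the way, in this order (a step that is already met when the one before it is completed fails the run):
1. the left pad is pressed down at least 4 mm, the other two being up (((y of pad_1_c1 in the frame of rail between 0.07 and 0.5 m and z of pad_1_c1 in the frame of rail below 0.062 m and z of each of pad_2_c1, pad_3_c1 in the frame of rail above 0.063 m) or (y of pad_2_c1 in the frame of rail between 0.07 and 0.5 m and z of pad_2_c1 in the frame of rail below 0.062 m and z of each of pad_1_c1, pad_3_c1 in the frame of rail above 0.063 m) or (y of pad_3_c1 in the frame of rail between 0.07 and 0.5 m and z of pad_3_c1 in the frame of rail below 0.062 m and z of each of pad_1_c1, pad_2_c1 in the frame of rail above 0.063 m))), for 0.1 s.
2. then the middle pad is pressed down at least 4 mm, the other two being up (((y of pad_1_c1 in the frame of rail between -0.07 and 0.07 m and z of pad_1_c1 in the frame of rail below 0.062 m and z of each of pad_2_c1, pad_3_c1 in the frame of rail above 0.063 m) or (y of pad_2_c1 in the frame of rail between -0.07 and 0.07 m and z of pad_2_c1 in the frame of rail below 0.062 m and z of each of pad_1_c1, pad_3_c1 in the frame of rail above 0.063 m) or (y of pad_3_c1 in the frame of rail between -0.07 and 0.07 m and z of pad_3_c1 in the frame of rail below 0.062 m and z of each of pad_1_c1, pad_2_c1 in the frame of rail above 0.063 m))), for 0.1 s.
3. then the right pad is pressed down at least 4 mm, the other two being up (((y of pad_1_c1 in the frame of rail between -0.5 and -0.07 m and z of pad_1_c1 in the frame of rail below 0.062 m and z of each of pad_2_c1, pad_3_c1 in the frame of rail above 0.063 m) or (y of pad_2_c1 in the frame of rail between -0.5 and -0.07 m and z of pad_2_c1 in the frame of rail below 0.062 m and z of each of pad_1_c1, pad_3_c1 in the frame of rail above 0.063 m) or (y of pad_3_c1 in the frame of rail between -0.5 and -0.07 m and z of pad_3_c1 in the frame of rail below 0.062 m and z of each of pad_1_c1, pad_2_c1 in the frame of rail above 0.063 m))), for 0.1 s.
4. then the tag of the softest mount is pushed down (((y of pad_2_c1 in the frame of rail between 0.07 and 0.5 m and value of joint tag_left above 0.011 m) or (y of pad_2_c1 in the frame of rail between -0.07 and 0.07 m and value of joint tag_middle above 0.011 m) or (y of pad_2_c1 in the frame of rail between -0.5 and -0.07 m and value of joint tag_right above 0.011 m))), for 0.2 s.
At the end, for the whole second after the job is handed in: The softest mount's tag is at least 11 of its 14 mm down, the other two tags are less than 4 mm down, and all three pads are up again (within 3 mm) (((y of pad_2_c1 in the frame of rail between 0.07 and 0.5 m and value of joint tag_left above 0.011 m and value of joint each of tag_middle, tag_right below 0.004 m) or (y of pad_2_c1 in the frame of rail between -0.07 and 0.07 m and value of joint tag_middle above 0.011 m and value of joint each of tag_left, tag_right below 0.004 m) or (y of pad_2_c1 in the frame of rail between -0.5 and -0.07 m and value of joint tag_right above 0.011 m and value of joint each of tag_left, tag_middle below 0.004 m)) and z of each of pad_1_c1, pad_2_c1, pad_3_c1 in the frame of rail above 0.063 m); the robot touches nothing.
It fails at once if the tag of a mount that is not the softest is pushed down more than 6 mm ((y of pad_2_c1 in the frame of rail between 0.07 and 0.5 m and value of joint any of tag_middle, tag_right above 0.006 m) or (y of pad_2_c1 in the frame of rail between -0.07 and 0.07 m and value of joint any of tag_left, tag_right above 0.006 m) or (y of pad_2_c1 in the frame of rail between -0.5 and -0.07 m and value of joint any of tag_left, tag_middle above 0.006 m)).
It fails at once if a pad, a tag or the rail is pressed or struck with more than 40 N (contact force between any of rail, pad_1_c1, pad_2_c1, pad_3_c1 and anything else above 40 N).
It fails at once if a loose thing is shifted or lifted by more than 30 mm (distance of any of tape_roll, bolt_16, nut_16 from where it was at the start of the episode above 0.03 m).
It also fails if it takes over 58 s, if anything falls off the work surface, if the arm or the gripper's body presses on something with over 40 N, if the wrist force passes 120 N, or if a joint passes its speed limit or range.

## Robot

A 6-joint arm with a two-finger parallel gripper is mounted at the origin on the work surface; the furniture and walls round the work are solid. World frame = base frame: x ahead of the robot, y to its left, z up, the work surface at z = 0. Lengths are in m, angles in rad, forces in N, time in s.
With the tool pointing down it reaches from about 0.35 to 0.775 m from the base axis. Payload 7.3 kg.
Tool frame: the origin (TCP) lies at the very end of the fingers, on their centre line; the grasp point (between the pads) lies 19 mm behind it; z points along the fingers, y is the line along which they close (so a half turn about z gives the same grasp; the last joint's range is limited). The gripper opens to 92 mm and grips with 3 to 60 N. Pads are 19 mm wide; open, the fingers measure 130 mm over their backs; the gripper's body (75 mm by 190 mm) begins 47 mm behind the grasp point.
Start: joints at [-0.146, 0.342, 1.524, -0, 1.275, -0.146], TCP at [0.525, 0, 0.227] pointing down, gripper open.
Joint ranges: [-2.53, 2.53], [-0.77, 2.02], [0.04, 2.7], [-1, 4.14], [0.28, 2.66], [-3.11, 3.11]. Speed limits (rad/s): [2.57, 2.57, 3.14, 3.14, 3.14, 3.14].

## Interface

Orientations are given as [roll, pitch, yaw] about the fixed x, y, z axes, in that order (R = Rz(yaw) Ry(pitch) Rx(roll)).
In Python, from cell import robot gives the robot as it stands. The module is installed in compiled form; this text tells all that it offers.
- The arm moves only by the tool arm_command, never from a script. Its argument "moves" is a list of rows, each a list of 3 entries, a list of its own where there are three numbers: the shift along the tool's x, y, z in m, then the turn, a rotation vector about the tool's x, y, z in rad, then the finger opening in m, from 0 to 0.0918. In form: [[[dx, dy, dz], [ax, ay, az], claw], ...]. A call has exactly 5 rows; each row is the pose to reach, as a shift and turn from the pose commanded when the call began, along the tool's axes at that moment; what a row does not reach only later rows make up. A row lasts 1/10 s, in which the tool goes at most 50 mm and 8.59 degrees, less where a joint would pass 70% of its speed; a pose out of reach is approached as far as the arm can. A call with a gripper value outside its range is refused whole. The fingers move at their own pace and stop on an object; "squeeze" is the grip in N (left out, the last holds). Time passes only in rows, so rows that repeat a pose let the fingers close, or fill a call up. It gives the time, the measured TCP pose, the force, the opening and the grip force at its end, in the units of the state.
- robot.observe(): the state, without advancing time (a new reading comes with each control period).
- robot.read_camera(name): name is "scene" or "side" or "wrist"; returns the picture (480x640x3 uint8, red, green, blue); there is no depth.
- robot.camera_model(name): a dict with "fx", "fy", "cx", "cy" (pixels), "R" (3x3) and "t" (3): a world point X has camera coordinates R X + t. Camera axes: x right, y down, z forward; pixel columns grow to the right and rows downward; lengths in m; the calibration is good to about 2 mm. A picture is of the moment at which its call begins: read the wrist's pose just before it. camera_model takes no time and is no camera call; for the wrist camera it gives the pose at the moment of the call.
- robot.hand_in(): hands the job in; it is judged then, once.
The state is a dict: "time": time; "qpos": joint angles; "qvel": joint speeds; "joint_efforts": joint torques, N m; "tool_pos": TCP position; "tool_rot": TCP orientation; "contact_force": force on the tool from outside, world axes, zero at the start; "torque": the same for the moment, N m; "opening": finger opening in m; "grip_force": force on a finger pad.
Only numpy, scipy, OpenCV 4.12 (cv2) and the standard library are available. Lean on these libraries where they do the work, as an engineer would, in place of code of your own. Each camera call takes 0.05 s, during which the arm holds its last target. There are 200 camera calls.

## Working session

There is one attempt and no reset: what is moved stays moved. The work goes in short steps, Python scripts to look and compute and a tool call to move; the robot and the scene stay as the last step left them, time stands still between calls to the robot, and variables do not carry over. Pictures are saved under pics/ and viewed, at most 10 in all, crops included, and the job is handed in when it is done.

Besides the shell and the picture viewer there is one more tool, called as name(argument=value, ...), one argument or row to a line, values as JSON. arm_command: Moves the arm, as the interface text tells. Its arguments: {"type":"object","properties":{"moves":{"type":"array"},"squeeze":{"type":"number"}},"required":["moves"]}

```bash
mkdir -p pics
python3 - <<'E'
from cell import robot
import cv2,numpy as np
s=robot.observe();print(s)
for n in("scene","wrist"):
    m=robot.camera_model(n);print(n,m)
    cv2.imwrite(f"pics/{n}0.png",robot.read_camera(n)[:,:,::-1])
E
```

```text
{'time': 0.0, 'qpos': array([-1.45975692e-01,  3.42722000e-01,  1.52500069e+00,  3.57180809e-05,
        1.27539417e+00, -1.46011031e-01]), 'qvel': array([ 0.00080074, -0.00187438,  0.0001988 , -0.00215907,  0.00172831,
        0.00058314]), 'joint_efforts': array([ 7.61924657e-04, -4.31245601e+01, -2.44219762e+01,  7.17750052e-02,
        5.59406646e-02, -1.04314388e-04]), 'tool_pos': array([5.24603069e-01, 1.04363771e-04, 2.26051034e-01]), 'tool_rot': array([-3.14008963e+00, -2.55553083e-04,  1.57082105e+00]), 'contact_force': array([-0.16038072, -0.53751098, -0.05262221]), 'torque': array([-0.00606135,  0.03804615,  0.01350937]), 'grip_force': 0.0, 'opening': 0.09131924253645332}
scene {'fx': 542.2721370582416, 'fy': 542.2721370582416, 'cx': 321.8074790169742, 'cy': 236.13464663894155, 'R': array([[-0.7406199 , -0.67190306, -0.00533219],
       [-0.2803912 ,  0.31625962, -0.90628948],
       [ 0.61062504, -0.66972093, -0.42262387]]), 't': array([0.42799923, 0.18970852, 0.87475027])}
wrist {'fx': 344.5649988989473, 'fy': 344.5649988989473, 'cx': 321.8409553934867, 'cy': 242.17477221405883, 'R': array([[ 9.99999739e-01,  4.69830238e-04, -5.49585622e-04],
       [ 6.12463535e-04, -9.54408153e-01,  2.98504107e-01],
       [-3.84282742e-04, -2.98504366e-01, -9.54408191e-01]]), 't': array([-0.52549373, -0.03818746,  0.3915249 ])}
```

View pics/scene0.png

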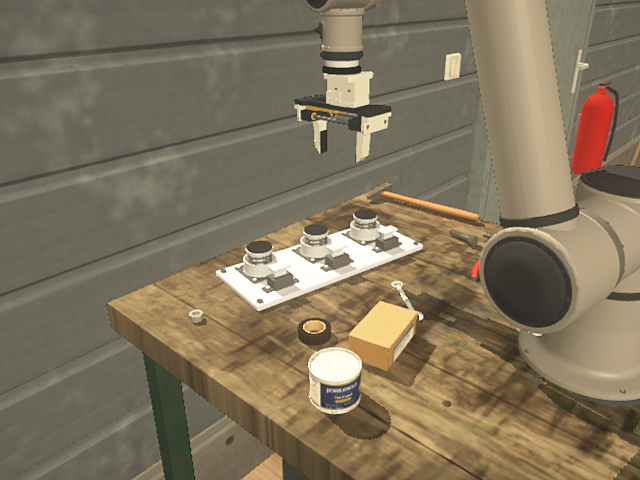

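View pics/wrist0.png

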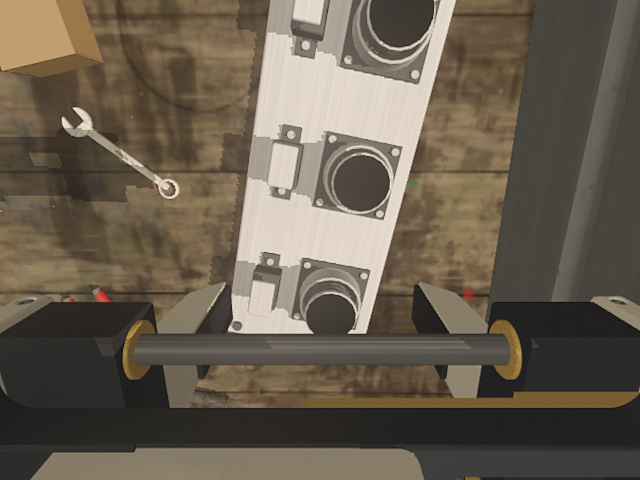

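Run:
```python
import cv2
a=cv2.imread("pics/scene0.png")[195:315,210:430];cv2.imwrite("pics/c1.png",cv2.resize(a,None,fx=3.6,fy=3.6,interpolation=cv2.INTER_CUBIC))
```

```text
(no output)
```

View pics/c1.png

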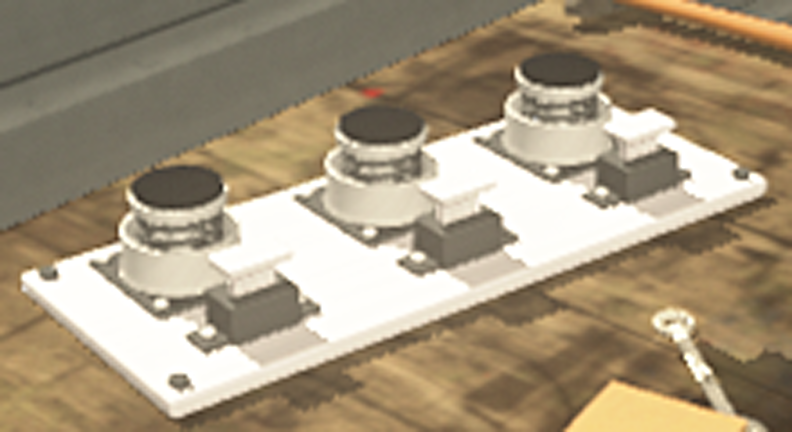

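```bash
cat > h.py <<'E'
from cell import robot
import numpy as np
def ray(n,u,v,z,m=None):
    m=m or robot.camera_model(n);R=np.array(m["R"]);t=np.array(m["t"])
    c=-R.T@t;d=R.T@np.array([(u-m["cx"])/m["fx"],(v-m["cy"])/m["fy"],1]);return (c+d*(z-c[2])/d[2])[:2]
E
python3 - <<'E'
from h import *
from scipy.optimize import least_squares
O=[("scene",259.7,247.2,.068,0,.14),("scene",315.8,230,.068,0,0),("scene",365.6,214.7,.068,0,-.14),
("scene",279.4,267.8,.057,-.075,.14),("scene",336.9,247.5,.057,-.075,0),("scene",388,230,.057,-.075,-.14),
("wrist",361,180,.068,0,0),("wrist",285,166,.057,-.075,0),("wrist",265,291,.057,-.075,-.14),("wrist",331,312,.068,0,-.14)]
P=np.array([ray(*o[:4]) for o in O]);L=np.array([o[4:] for o in O])
def mod(q,L):
    c,s=np.cos(q[2]),np.sin(q[2]);return q[:2]+L@np.array([[c,s],[-s,c]])
r=least_squares(lambda q:(mod(q,L)-P).ravel(),[.58,.08,0])
print(r.x);print(np.round(np.c_[P,mod(r.x,L)-P]*1000,1))
A=np.array([[x,y] for x in(0,-.075) for y in(.14,0,-.14)]);print(np.round(mod(r.x,A),4))
E
```

```text
[ 0.5571946   0.04509279 -0.17982976]
[[ 5.812e+02  1.800e+02  1.100e+00  2.800e+00]
 [ 5.540e+02  4.490e+01  3.200e+00  2.000e-01]
 [ 5.266e+02 -9.170e+01  5.600e+00 -9.000e-01]
 [ 5.044e+02  1.999e+02  4.100e+00 -3.600e+00]
 [ 4.799e+02  6.200e+01  3.600e+00 -3.500e+00]
 [ 4.531e+02 -7.700e+01  5.300e+00 -2.200e+00]
 [ 5.613e+02  4.100e+01 -4.100e+00  4.100e+00]
 [ 4.912e+02  5.250e+01 -7.800e+00  6.000e+00]
 [ 4.663e+02 -7.530e+01 -8.000e+00 -4.000e+00]
 [ 5.351e+02 -9.370e+01 -2.900e+00  1.000e+00]]
[[ 0.5822  0.1828]
 [ 0.5572  0.0451]
 [ 0.5322 -0.0926]
 [ 0.5084  0.1962]
 [ 0.4834  0.0585]
 [ 0.4584 -0.0792]]
```

arm_command(
  moves=[
    [[0.036,0.011,0.016],[0,0,0],0],
    [[0.073,0.023,0.032],[0,0,0],0],
    [[0.11,0.034,0.048],[0,0,0],0],
    [[0.147,0.046,0.064],[0,0,0],0],
    [[0.183,0.057,0.08],[0,0,0],0],
  ],
  squeeze=10,
)

```text
time: 0.6
tool_pos: [0.5821, 0.1845, 0.1456]
tool_rot: [-3.141, 0.0, 1.571]
contact_force: [0.1, 0.4, -0.1]
opening: 0.0563
grip_force: 0.0
```

arm_command(
  moves=[
    [[0,0,0.02],[0,0,0],0],
    [[0,0,0.04],[0,0,0],0],
    [[0,0,0.055],[0,0,0],0],
    [[0,0,0.06],[0,0,0],0],
    [[0,0,0.06],[0,0,0],0],
  ],
)

```text
time: 1.1
tool_pos: [0.5815, 0.1829, 0.0859]
tool_rot: [-3.14, 0.0, 1.571]
contact_force: [0.3, 0.7, 0.2]
opening: 0.0166
grip_force: 0.0
```

Run:
```python
from h import *
import cv2
s=robot.observe();print(s['tool_pos'],s['tool_rot'],s['contact_force'],s['opening'])
m=robot.camera_model("wrist")
a=robot.read_camera("wrist");b=robot.read_camera("scene")
cv2.imwrite("pics/w1full.png",a[:,:,::-1])
cv2.imwrite("pics/s1full.png",b[:,:,::-1])
x=cv2.resize(a,(400,300));y=cv2.resize(b[150:320,200:430],(400,296),interpolation=cv2.INTER_CUBIC)
cv2.imwrite("pics/w1.png",np.hstack([x,cv2.resize(y,(400,300))])[:,:,::-1])
```

```text
[0.58151912 0.18286593 0.08588217] [-3.13971642e+00  3.72450232e-04  1.57068229e+00] [0.33770338 0.65882628 0.21639477] 0.016637650281899657
```

View pics/w1.png

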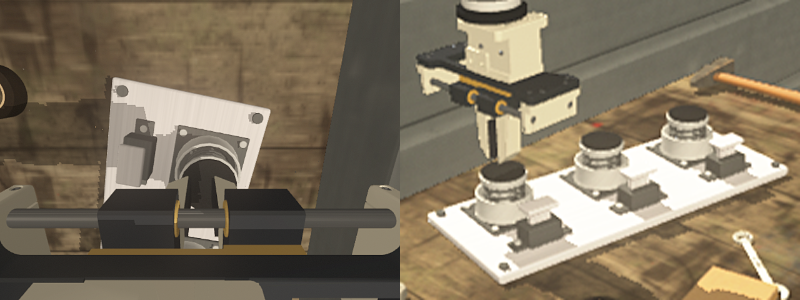

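arm_command(
  moves=[
    [[0,0,0],[0,0,0],0],
    [[0,0,0.004],[0,0,0],0],
    [[0,0,0.008],[0,0,0],0],
    [[0,0,0.012],[0,0,0],0],
    [[0,0,0.013],[0,0,0],0],
  ],
)

```text
time: 1.7
tool_pos: [0.5816, 0.1829, 0.073]
tool_rot: [-3.141, 0.0, 1.571]
contact_force: [0.5, 0.3, 0.1]
opening: 0.0006
grip_force: 0.0
```

arm_command(
  moves=[
    [[0,0,0.003],[0,0,0],0],
    [[0,0,0.006],[0,0,0],0],
    [[0,0,0.009],[0,0,0],0],
    [[0,0,0.012],[0,0,0],0],
    [[0,0,0.015],[0,0,0],0],
  ],
)

```text
time: 2.2
tool_pos: [0.5821, 0.183, 0.0588]
tool_rot: [3.141, -0.0, 1.571]
contact_force: [-0.5, 0.2, 4.1]
opening: 0.0007
grip_force: 1.5
```

arm_command(
  moves=[
    [[0,0,0],[0,0,0],0],
    [[0,0,0],[0,0,0],0],
    [[0,0,0],[0,0,0],0],
    [[0,0,0],[0,0,0],0],
    [[0,0,0],[0,0,0],0],
  ],
)

```text
time: 2.7
tool_pos: [0.5821, 0.183, 0.0589]
tool_rot: [3.141, -0.0, 1.571]
contact_force: [-0.4, -0.6, 2.8]
opening: 0.0007
grip_force: 1.4
```

arm_command(
  moves=[
    [[0,0,-0.01],[0,0,0],0],
    [[0,0,-0.03],[0,0,0],0],
    [[-0.04,-0.007,-0.03],[0,0,0],0],
    [[-0.085,-0.015,-0.03],[0,0,0],0],
    [[-0.125,-0.022,-0.03],[0,0,0],0],
  ],
)

```text
time: 3.2
tool_pos: [0.5595, 0.0567, 0.0892]
tool_rot: [3.141, 0.0, 1.572]
contact_force: [0.7, -0.3, 0.0]
opening: 0.0006
grip_force: 0.0
```

arm_command(
  moves=[
    [[-0.013,-0.003,0],[0,0,0],0],
    [[-0.013,-0.003,0.006],[0,0,0],0],
    [[-0.013,-0.003,0.012],[0,0,0],0],
    [[-0.013,-0.003,0.016],[0,0,0],0],
    [[-0.013,-0.003,0.016],[0,0,0],0],
  ],
)

```text
time: 3.7
tool_pos: [0.5566, 0.0464, 0.0717]
tool_rot: [-3.14, -0.0, 1.573]
contact_force: [0.5, 0.5, -0.6]
opening: 0.0008
grip_force: 0.0
```

Run:
```python
from h import *
import cv2
b=robot.read_camera("scene");y=cv2.resize(b[140:320,200:440],(800,600),interpolation=cv2.INTER_CUBIC)
cv2.imwrite("pics/s2.png",y[:,:,::-1])
```

```text
(no output)
```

View pics/s2.png

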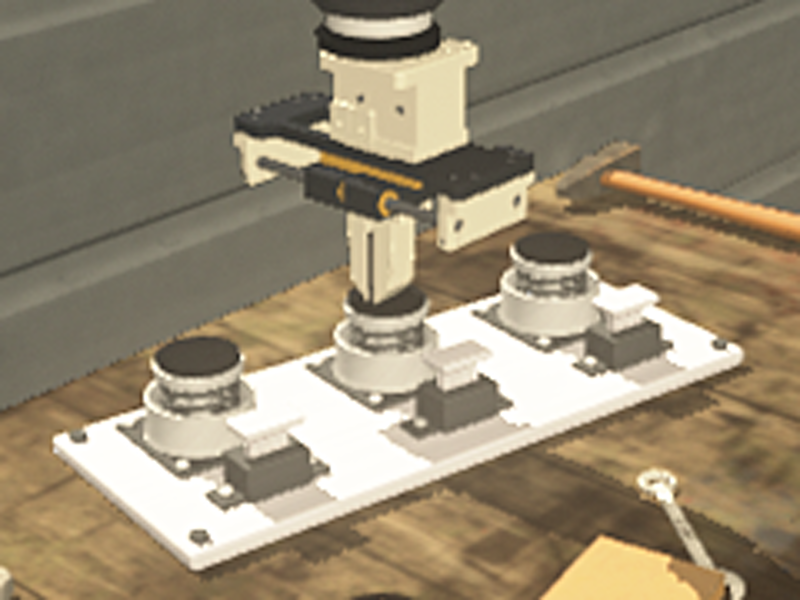

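The fingertips stand just above the middle pad (385, 300) and inside its edge. The left pad (198, 357) is up again and all three tags are up.

arm_command(
  moves=[
    [[0,0,0.003],[0,0,0],0],
    [[0,0,0.006],[0,0,0],0],
    [[0,0,0.009],[0,0,0],0],
    [[0,0,0.012],[0,0,0],0],
    [[0,0,0.014],[0,0,0],0],
  ],
)

```text
time: 4.25
tool_pos: [0.5573, 0.0455, 0.059]
tool_rot: [3.141, -0.001, 1.571]
contact_force: [-1.4, 4.4, 6.5]
opening: 0.0002
grip_force: 3.3
```

arm_command(
  moves=[
    [[0,0,0],[0,0,0],0],
    [[0,0,0],[0,0,0],0],
    [[0,0,0],[0,0,0],0],
    [[0,0,0],[0,0,0],0],
    [[0,0,0],[0,0,0],0],
  ],
)

```text
time: 4.75
tool_pos: [0.5573, 0.0455, 0.0593]
tool_rot: [3.14, -0.001, 1.571]
contact_force: [-1.0, 3.7, 6.1]
opening: 0.0005
grip_force: 3.2
```

arm_command(
  moves=[
    [[0,0,-0.01],[0,0,0],0],
    [[0,0,-0.03],[0,0,0],0],
    [[-0.04,-0.007,-0.03],[0,0,0],0],
    [[-0.085,-0.015,-0.03],[0,0,0],0],
    [[-0.125,-0.022,-0.03],[0,0,0],0],
  ],
)

```text
time: 5.25
tool_pos: [0.5344, -0.0817, 0.089]
tool_rot: [-3.141, 0.001, 1.572]
contact_force: [1.5, -0.6, 0.6]
opening: 0.0001
grip_force: 0.0
```

arm_command(
  moves=[
    [[-0.013,-0.005,0],[0,0,0],0],
    [[-0.013,-0.005,0.006],[0,0,0],0],
    [[-0.013,-0.005,0.012],[0,0,0],0],
    [[-0.013,-0.005,0.016],[0,0,0],0],
    [[-0.013,-0.005,0.016],[0,0,0],0],
  ],
)

```text
time: 5.75
tool_pos: [0.5297, -0.0915, 0.0718]
tool_rot: [-3.14, -0.001, 1.573]
contact_force: [0.6, -0.1, -0.1]
opening: 0.0005
grip_force: 0.0
```

arm_command(
  moves=[
    [[0,0,0.003],[0,0,0],0],
    [[0,0,0.006],[0,0,0],0],
    [[0,0,0.009],[0,0,0],0],
    [[0,0,0.012],[0,0,0],0],
    [[0,0,0.014],[0,0,0],0],
  ],
)

```text
time: 6.25
tool_pos: [0.5304, -0.0923, 0.0593]
tool_rot: [3.141, -0.001, 1.571]
contact_force: [-1.0, 3.8, 10.4]
opening: 0.0005
grip_force: 5.0
```

arm_command(
  moves=[
    [[0,0,0],[0,0,0],0],
    [[0,0,0],[0,0,0],0],
    [[0,0,0],[0,0,0],0],
    [[0,0,0],[0,0,0],0],
    [[0,0,0],[0,0,0],0],
  ],
)

```text
time: 6.75
tool_pos: [0.5304, -0.0924, 0.0597]
tool_rot: [3.14, -0.001, 1.571]
contact_force: [-1.3, 4.2, 9.5]
opening: 0.0003
grip_force: 4.8
```

Run:
```python
from h import *
import cv2
b=robot.read_camera("scene");y=cv2.resize(b[140:320,200:440],(800,600),interpolation=cv2.INTER_CUBIC)
cv2.imwrite("pics/s3.png",y[:,:,::-1])
```

```text
(no output)
```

View pics/s3.png

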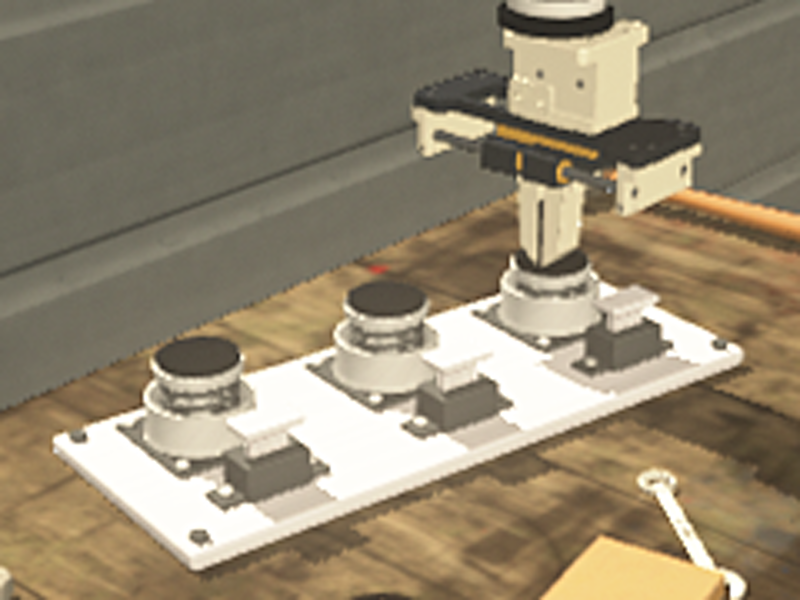

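The readings at about 9 mm down are 2.8 N left, 6.1 N middle and 9.5 N right, so the left mount is softest. The picture shows the right pad (550, 262) pressed, the other two pads up and all tags up. Next I go above the left tag.

arm_command(
  moves=[
    [[0,0,-0.015],[0,0,0],0],
    [[0,0,-0.05],[0,0,0],0],
    [[0.045,-0.004,-0.05],[0,0,0],0],
    [[0.09,-0.008,-0.05],[0,0,0],0],
    [[0.135,-0.012,-0.05],[0,0,0],0],
  ],
)

```text
time: 7.3
tool_pos: [0.5178, 0.043, 0.1089]
tool_rot: [3.141, 0.0, 1.569]
contact_force: [1.4, 0.5, -1.2]
opening: 0.0003
grip_force: 0.0
```

arm_command(
  moves=[
    [[0.04,-0.003,0],[0,0,0],0],
    [[0.08,-0.006,0],[0,0,0],0],
    [[0.12,-0.009,0],[0,0,0],0],
    [[0.155,-0.012,0.01],[0,0,0],0],
    [[0.155,-0.012,0.03],[0,0,0],0],
  ],
)

```text
time: 7.8
tool_pos: [0.5065, 0.2011, 0.0795]
tool_rot: [3.138, -0.002, 1.575]
contact_force: [-0.2, -0.6, 0.2]
opening: 0.0007
grip_force: 0.0
```

Run:
```python
from h import *
import cv2
a=robot.read_camera("wrist");b=robot.read_camera("scene");c=robot.read_camera("side");print(robot.observe()['tool_pos'])
y=cv2.resize(b[180:310,210:340],(600,600),interpolation=cv2.INTER_CUBIC)
cv2.imwrite("pics/s4.png",np.hstack([y,cv2.copyMakeBorder(np.vstack([cv2.resize(a,(200,150)),cv2.resize(c,(200,150))]),0,300,0,0,0)])[:,:,::-1])
```

```text
[0.50499226 0.19694636 0.0776751 ]
```

View pics/s4.png

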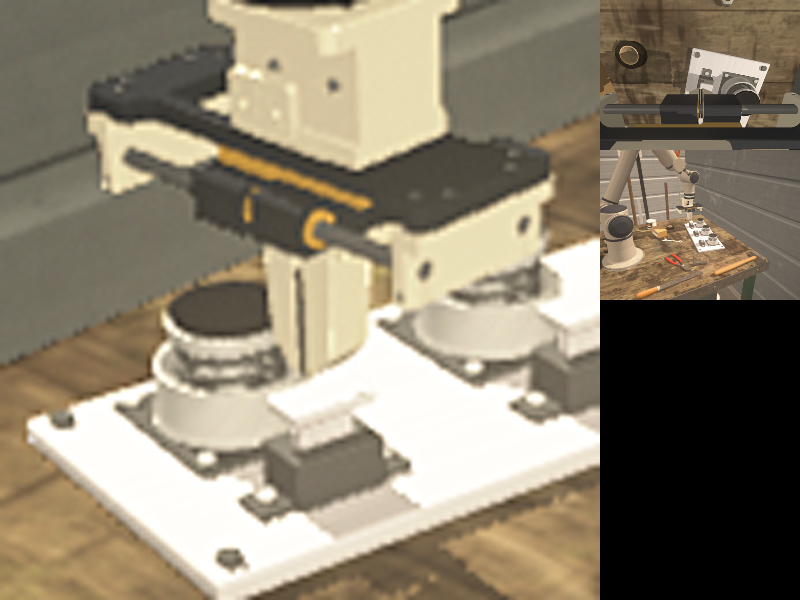

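Run:
```python
from h import *
s=robot.observe();p=s['tool_pos'];m=robot.camera_model("scene");print(p)
def pr(X):
    c=m["R"]@X+m["t"];return (np.array([m["fx"]*c[0]/c[2]+m["cx"],m["fy"]*c[1]/c[2]+m["cy"]])-[210,180])*600/130
print(pr(p),pr(p+[0,.0095,0]),pr(np.r_[p[:2],.057]))
print(ray("scene",210+320*130/600,180+402*130/600,.057))
```

```text
[0.50499226 0.19694636 0.0776751 ]
[322.4947863  357.39530239] [305.4922944  365.44360177] [324.40987127 402.21702391]
[0.50648202 0.19801997]
```

The tag top (320, 402) is at (0.5065, 0.198), within 2 mm of the tool axis, so I press down.

arm_command(
  moves=[
    [[0.001,0.001,0.005],[0,0,0],0],
    [[0.001,0.001,0.01],[0,0,0],0],
    [[0.001,0.001,0.014],[0,0,0],0],
    [[0.001,0.001,0.017],[0,0,0],0],
    [[0.001,0.001,0.019],[0,0,0],0],
  ],
)

```text
time: 8.45
tool_pos: [0.5071, 0.1977, 0.0595]
tool_rot: [-3.142, 0.0, 1.57]
contact_force: [-0.6, -0.1, 0.3]
opening: 0.0004
grip_force: 0.0
```

arm_command(
  moves=[
    [[0,0,0.003],[0,0,0],0],
    [[0,0,0.006],[0,0,0],0],
    [[0,0,0.009],[0,0,0],0],
    [[0,0,0.011],[0,0,0],0],
    [[0,0,0.013],[0,0,0],0],
  ],
)

```text
time: 8.95
tool_pos: [0.5072, 0.1979, 0.0467]
tool_rot: [3.141, 0.0, 1.571]
contact_force: [0.3, -2.0, 2.6]
opening: 0.0006
grip_force: 1.5
```

arm_command(
  moves=[
    [[0,0,0.001],[0,0,0],0],
    [[0,0,0.0015],[0,0,0],0],
    [[0,0,0.002],[0,0,0],0],
    [[0,0,0.0023],[0,0,0],0],
    [[0,0,0.0025],[0,0,0],0],
  ],
)

```text
time: 9.45
tool_pos: [0.5072, 0.198, 0.0443]
tool_rot: [3.141, 0.0, 1.571]
contact_force: [1.1, -2.3, 2.8]
opening: 0.0005
grip_force: 1.4
```

arm_command(
  moves=[
    [[0,0,0.0003],[0,0,0],0],
    [[0,0,0.0005],[0,0,0],0],
    [[0,0,0.0007],[0,0,0],0],
    [[0,0,0.0008],[0,0,0],0],
    [[0,0,0.0008],[0,0,0],0],
  ],
)

```text
time: 9.95
tool_pos: [0.5073, 0.198, 0.0442]
tool_rot: [3.141, -0.0, 1.571]
contact_force: [-0.8, -2.2, 9.1]
opening: 0.0006
grip_force: 4.4
```

arm_command(
  moves=[
    [[0,0,-0.005],[0,0,0],0],
    [[0,0,-0.02],[0,0,0],0],
    [[0,0,-0.05],[0,0,0],0],
    [[0,0,-0.09],[0,0,0],0],
    [[0,0,-0.12],[0,0,0],0],
  ],
)

```text
time: 10.45
tool_pos: [0.5069, 0.1985, 0.1652]
tool_rot: [3.141, -0.001, 1.571]
contact_force: [-0.2, -0.6, 0.1]
opening: 0.0008
grip_force: 0.0
```

Run:
```python
from h import *
import cv2
b=robot.read_camera("scene");y=cv2.resize(b[140:320,200:440],(800,600),interpolation=cv2.INTER_CUBIC)
cv2.imwrite("pics/s5.png",y[:,:,::-1])
```

```text
(no output)
```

View pics/s5.png

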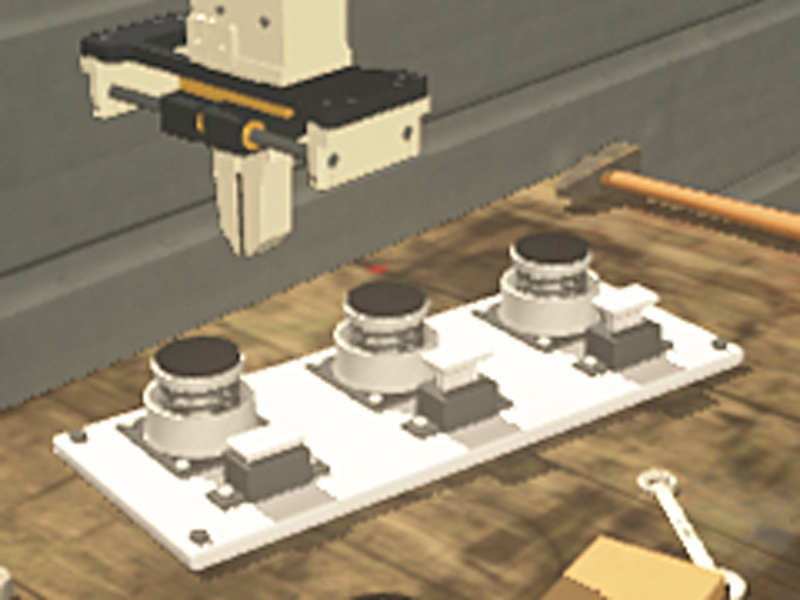

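The left tag (265, 443) is down on its housing. The other two tags and all three pads are up, and the gripper is clear, so I hand in.

```bash
python3 -c "
from cell import robot
print(robot.hand_in())"
```

```text
the job is handed in; nothing more can be done
None
```

The left mount is the softest (2.8 N at about 9 mm down, against 6.1 N middle and 9.5 N right), so I pushed its tag down to the stop, left the other two tags up, and handed the job in at about 10.5 s.

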